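# Slip the open clip onto the drip stand

### The job

Put the large open ring clip on the small drip stand: keeping it level and low beside the rod, slide it sideways so that the rod passes through the gap in its ring, then set it down flat on the stand's foot with the rod standing inside the ring, and let go. Do not thread it over the top of the rod, and leave the closed ring and the small clip where they lie.

Things in the scene. Friction and masses are not known exactly. Their poses are not given: they have to be found in the camera images.
- stand: Drip stand, fixed to the table: round flat white foot 160 mm across and 10 mm thick, and from its centre an upright steel rod 10 mm thick with a 16 mm black ball on top, 188 mm high in all. Origin: on the rod's axis at table height; z up. It is round, so its yaw means nothing.
- open_clip: The one to use, black plastic: flat C-shaped ring of 12 mm round bar, 62 mm across outside, 38 mm inside, with a 30 mm gap facing +x (starts roughly away from the robot). Origin: ring centre, at the underside; z up. Along -x a 12 mm high tab leads to an upright thumb grip centred at x = -85 mm: 30 mm long (x), 16 mm wide (y), 36 mm high above the underside. Weighs 40 to 85 g.
- closed_ring: Bystander: a clip of the same size, tab and thumb grip, but its ring is closed (no gap). Black plastic, lying flat on the table. Origin: centre of the ring, at the underside; z up, the tab runs along -x. 
- small_clip: Bystander: a clip with a small ring, 40 mm across outside and 16 mm inside, gap only 7 mm wide (too narrow for the rod), facing +x. Black plastic, lying flat on the table. Origin: centre of the ring, at the underside; z up, the tab runs along -x. Thumb grip of the same size, centred at x = -65 mm.
Mind the look-alikes: they are no part of the job. What is meant by the stand is not green, and is the smaller of those in its own colour. What is shaped like the open_clip but blue is not meant.

How it is judged:
By the outcome, as a careful person would: the job done as asked, in the order asked, and still so for the second after the job is handed in, with the robot touching nothing.
It also fails if it takes over 45 s, if anything falls off the work surface, if the arm or the gripper's body presses on something with over 40 N, if the wrist force passes 120 N, or if a joint passes its speed limit or range.

### The arm

A 6-joint arm with a two-finger parallel gripper is mounted at the origin on the work surface. World frame = base frame: x ahead of the robot, y to its left, z up, the work surface at z = 0. Lengths are in mm, angles in rad, forces in N, time in s.
With the tool pointing down it reaches from about 300 to 850 mm from the base axis. Payload 4.2 kg.
Tool frame: the origin (TCP) lies midway between the tips of the shut fingers; the grasp point (between the pads) lies 19 mm behind it; x points along the fingers, z is the direction in which the jaws open and shut, and the axes are right-handed (so a half turn about x gives the same grasp; the last joint's range is limited). The gripper opens to 91 mm and grips with 3 to 60 N. Pads are 32 mm wide; open, the fingers measure 118 mm over their backs; the gripper's body (76 mm by 178 mm) begins 60 mm behind the grasp point.
Start: joints at [-0.02, 0.32, 1.565, -0, 1.257, -0.02], TCP at [575.016, 0, 213.976] pointing down, gripper open.
Joint ranges: [-3.11, 3.11], [-0.84, 2.01], [0.21, 2.61], [-1.34, 4.49], [0.05, 2.63], [-2.56, 2.56]. Speed limits (rad/s): [2.57, 2.57, 3.14, 3.14, 3.14, 3.14].

### API

Orientations are given as a 3x3 rotation matrix whose columns are the frame's x, y, z axes.
In Python, from cell import robot, viewer gives the robot as it stands. The module is installed in compiled form; this text tells all that it offers.
- The arm moves only by the shell command python3 -m inch 'ROWS' [OPENING] [FORCE]. ROWS is JSON, one flat list of numbers, 4 for each row, row after row: the shift along the tool's x, y, z in mm, then the turn about the tool's x in degrees. In form: [dx, dy, dz, turn, dx, dy, dz, turn, ...]. A call has 1 to 12 rows; each row shifts and turns the pose as measured when the row begins, along the tool's axes as they then stand; what a row does not reach is not made up. A row lasts 1/10 s, in which the tool goes at most 50 mm and 8.59 degrees, less where a joint would pass 70% of its speed; a pose out of reach is approached as far as the arm can. A call is refused whole if a number of a shift passes 50 or a number of a turn 8.59, either way. A call with a gripper value outside its range is refused whole. OPENING is the opening, from 0 (shut) to 1 (fully open), set as the call begins (- or left out, the last holds). The fingers move at their own pace and stop on an object; FORCE is the grip in N (left out, the last holds). Time passes only in rows, so rows that do not move let the fingers close. It gives the time, the measured TCP pose, the force and the opening at its end, in the units of the state.
- robot.observe(): the state, without advancing time (a new reading comes with each control period).
- viewer.get_image(name): name is "scene" or "side" or "wrist"; returns the picture (384x512x3 uint8, red, green, blue); there is no depth.
- viewer.camera_info(name): a dict with "fx", "fy", "cx", "cy" (pixels), "R" (3x3) and "t" (3): a world point X has camera coordinates R X + t; the wrist camera has in their place "T_tool_cam" (4x4, takes a point from camera to tool coordinates, whose origin is the TCP and whose axes are the tool frame's). Camera axes: x right, y down, z forward; pixel columns grow to the right and rows downward; lengths in mm; the calibration is good to about 2 mm. A picture is of the moment at which its call begins: read the wrist's pose just before it. camera_info takes no time and is no camera call.
- robot.hand_in(): hands the job in, once; it reports no verdict.
The state is a dict: "time_s": time; "joints": joint angles; "joint_vel": joint speeds; "tau": joint torques, N m; "eef_pos": TCP position; "tcp_rot": TCP orientation; "wrist_force": force on the tool from outside, world axes, zero at the start; "ft_torque": the same for the moment, N m; "finger_gap": finger opening in mm.
Only numpy, scipy, OpenCV 4.12 (cv2) and the standard library are available. Lean on these libraries where they do the work, as an engineer would, in place of code of your own. Each camera call takes 0.05 s, during which the arm holds its last target. There are 200 camera calls.

## Working session

There is one attempt and no reset: what is moved stays moved. The work goes in short steps, Python scripts to look and compute and a shell command to move; the robot and the scene stay as the last step left them, time stands still between calls to the robot, and variables do not carry over. Pictures are saved under pics/ and viewed, and the job is handed in when it is done.

```bash
mkdir -p pics
cat > h.py <<'E'
import numpy as np, cv2
from cell import robot, viewer
def snap(cam,name):
    s=robot.observe(); im=viewer.get_image(cam); cv2.imwrite(f'pics/{name}.png',im[:,:,::-1]); return s,im
def campose(cam,s=None):
    i=viewer.camera_info(cam)
    if 'R' in i: R=np.array(i['R']);t=np.array(i['t']); return i,R.T,-R.T@t
    T=np.array(i['T_tool_cam']); Rt=np.array(s['tcp_rot']); p=np.array(s['eef_pos'])
    return i,Rt@T[:3,:3],Rt@T[:3,3]+p
def ray(cam,uv,z,s=None):
    i,R,c=campose(cam,s); d=R@np.array([(uv[0]-i['cx'])/i['fx'],(uv[1]-i['cy'])/i['fy'],1.])
    return c+d*(z-c[2])/d[2]
def proj(cam,X,s=None):
    i,R,c=campose(cam,s); q=R.T@(np.array(X)-c); return np.array([i['fx']*q[0]/q[2]+i['cx'],i['fy']*q[1]/q[2]+i['cy']])
E
python3 - <<'E'
from h import *
for c in ['scene','side','wrist']:
    s,im=snap(c,c+'0'); i,R,p=campose(c,s); print(c,i['fx'],p.round(),R[:,2].round(2))
print(s['time_s'],s['eef_pos'],np.array(s['tcp_rot']).round(3))
E
```

```text
scene 442.1814905788957 [1227. -836.  850.] [-0.49  0.62 -0.62]
side 405.3105156132498 [  73. -736.  732.] [ 0.46  0.64 -0.62]
wrist 291.2168754079865 [575.  71. 384.] [-0.   -0.25 -0.97]
0.1 [5.74558679e+02 3.63927563e-02 2.13203733e+02] [[-0.002 -0.     1.   ]
 [ 0.     1.     0.   ]
 [-1.     0.    -0.002]]
```

View pics/scene0.png

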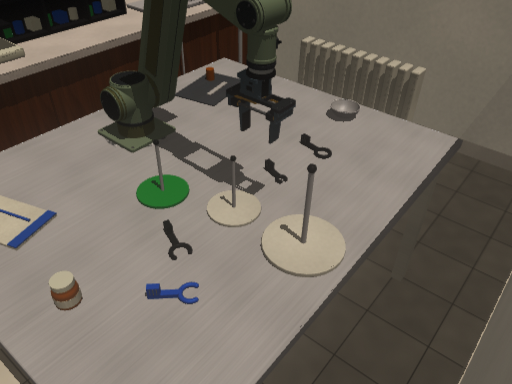

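View pics/side0.png

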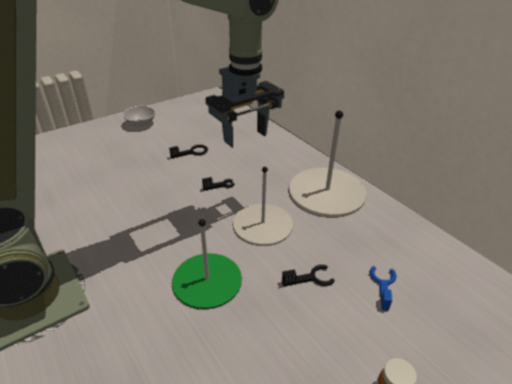

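View pics/wrist0.png

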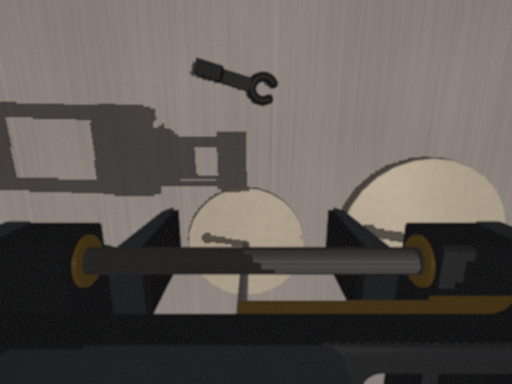

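The scene view shows the small white stand with its foot at (234,208) and its ball at (233,158). The black open clip has its grip at (168,228) and its ring at (180,252). The small clip is at (275,170), the closed ring at (316,146), and the look-alikes are the green stand, the large white stand and the blue clip. The side view has the small stand at (263,224) and the open clip at (310,276).

```bash
python3 - <<'E'
from h import *
for cam,roi in [('scene',(150,212,60,60)),('side',(272,255,72,42))]:
    im=cv2.imread(f'pics/{cam}0.png'); x,y,w,h=roi
    m=((im[y:y+h,x:x+w].max(2)<60)*255).astype('uint8')
    n,l,st,ce=cv2.connectedComponentsWithStats(m); k=1+st[1:,4].argmax()
    P=np.argwhere(l==k)[:,::-1]+[x,y]
    W=np.array([ray(cam,p,6)[:2] for p in P])
    # draw rectified at z=6, 4px/mm
    o=W.mean(0); print(cam,'clip mean',o.round(1),st[k])
    M=W-o
    # homography rectification of the picture on plane z=6
    c=np.float32([[o[0]+a,o[1]+b] for a,b in[(-90,-90),(90,-90),(90,90),(-90,90)]])
    src=np.float32([proj(cam,[*q,6]) for q in c]); dst=np.float32([[0,0],[540,0],[540,540],[0,540]])
    H=cv2.getPerspectiveTransform(src,dst); cv2.imwrite(f'pics/rect_{cam}.png',cv2.warpPerspective(im,H,(540,540),flags=cv2.INTER_CUBIC))
for cam,roi in [('scene',(200,180,68,50)),('side',(225,200,75,50))]:
    im=cv2.imread(f'pics/{cam}0.png'); x,y,w,h=roi
    b=im[y:y+h,x:x+w].astype(int); m=((b[:,:,2]-b[:,:,0]>20)&(b[:,:,2]>120)).astype('uint8')*255
    n,l,st,ce=cv2.connectedComponentsWithStats(m); k=1+st[1:,4].argmax()
    P=cv2.convexHull((np.argwhere((l==k)&(st[k,4]>0))[:,::-1]+[x,y]).astype(np.float32))[:,0]
    W=np.float32([ray(cam,p,9)[:2] for p in P]); print(cam,'foot',st[k],cv2.minEnclosingCircle(W), cv2.fitEllipse(W))
for cam,uv in [('scene',(233.5,158)),('side',(264.5,169.5))]: print('ball',ray(cam,uv,180).round(1))
E
python3 -c "
import cv2,numpy as np
cv2.imwrite('pics/rects.png',cv2.resize(np.hstack([cv2.imread('pics/rect_%s.png'%c) for c in('scene','side')]),(800,400)))"
```

```text
scene clip mean [ 531.8 -304.1] [ 13   8  29  40 333]
side clip mean [ 530.8 -302.5] [ 10  11  52  20 458]
scene foot [   6    9   55   37 1475] ((563.21533203125, -96.71089935302734), 84.09657287597656) ((564.0452270507812, -97.7656478881836), (159.25057983398438, 164.5970001220703), 64.11743927001953)
side foot [   8    3   61   41 1868] ((564.9591674804688, -98.76465606689453), 81.59785461425781) ((564.1674194335938, -98.70565795898438), (161.0035858154297, 161.9314727783203), 137.1778106689453)
ball [566.1 -97.2 180. ]
ball [563.1 -99.6 180. ]
```

View pics/rects.png

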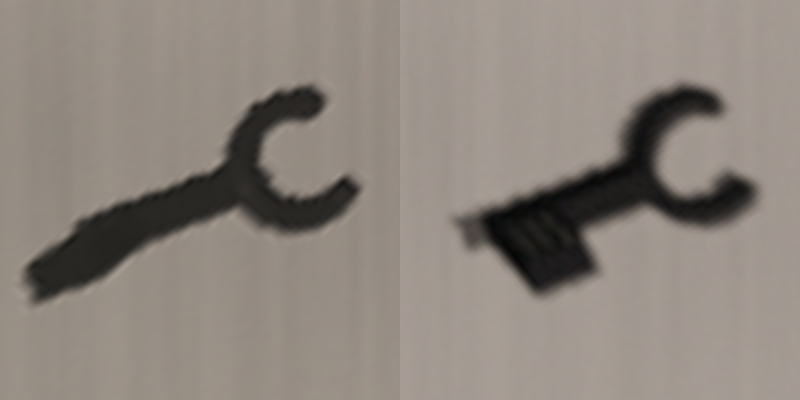

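Run:
```python
from h import *
for n,a,b in [('green foot',(163,191),(207,280)),('big foot',(303,244),(327,191)),('smallclip',(275,171),(217,184)),('closed',(316,147),(190,151)),('blue',(172,293),(384,285))]:
    print(n,ray('scene',a,8)[:2].round(),ray('side',b,8)[:2].round())
for n,a,b in [('green ball',(155,143),(202,223)),('big ball',(312,169),(339,115))]:
    i,R,c=campose('scene');i2,R2,c2=campose('side')
    d=ray('scene',a,0)-c; e=ray('side',b,0)-c2
    k=np.linalg.lstsq(np.c_[d,-e],c2-c,rcond=None)[0]; print(n,(c+k[0]*d).round())
R=np.array(robot.observe()['tcp_rot']);p=np.array(robot.observe()['eef_pos'])
t=np.array([496,-292,100.]); print(R.T@(t-p))
```

```text
green foot [ 352. -183.] [ 344. -185.]
big foot [808. -94.] [802. -94.]
smallclip [549. 124.] [553. 117.]
closed [571. 334.] [574. 326.]
blue [ 662. -429.] [ 666. -425.]
green ball [ 346. -182.  177.]
big ball [806. -91. 252.]
[ 113.43188672 -292.0199616   -78.4750776 ]
```

```bash
python3 -m inch '[-20,-20,-13,0, 0,-48,-13,0, 0,-48,-13,0, 0,-48,-13,0, 0,-48,-13,0, 0,-48,-13,0, 0,-30,0,0]' 1 ; python3 -m inch '[0,0,0,-8.5,0,0,0,-8.5,0,0,0,-8.5,0,0,0,-8.5,0,0,0,-8.5,0,0,0,-8.5,0,0,0,-8.5,0,0,0,-8.5,30,0,0,0,0,0,0,0]'
python3 - <<'E'
from h import *
s,im=snap('wrist','w1'); R=np.array(s['tcp_rot']); print(s['time_s'],s['eef_pos'],np.degrees(np.arctan2(R[1,2],R[0,2])))
print(proj('wrist',[495.5,-291.6,36],s),proj('wrist',[574.5,-322.7,6],s))
E
```

```text
time_s: 0.85
eef_pos: [495.5, -292.7, 231.7]
tcp_rot: [[-0.004, -0.009, 1.0], [0.002, 1.0, 0.009], [-1.0, 0.002, -0.004]]
wrist_force: [0.3, 0.8, -0.1]
finger_gap: 91.6
time_s: 1.85
eef_pos: [491.9, -298.4, 197.0]
tcp_rot: [[-0.01, -0.937, 0.349], [0.004, 0.349, 0.937], [-1.0, 0.011, 0.0]]
wrist_force: [-1.3, 0.9, -0.9]
finger_gap: 91.3
1.85 [ 491.93960058 -298.38076983  197.04962253] 69.56182311903186
[258.91046355 183.87989658] [257.01315358 241.59117627]
```

View pics/w1.png

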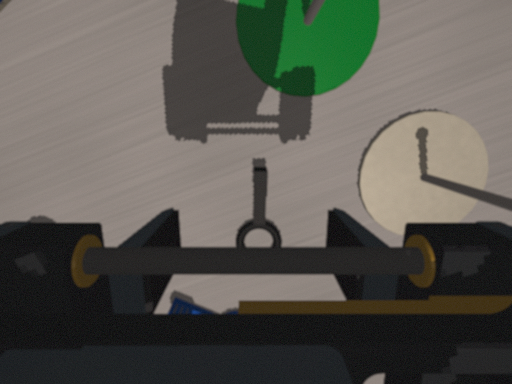

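The wrist view shows the clip's grip at about (259,165-200) and its ring centre at about (259,240), in line with the jaws and within 2 px of the prediction. I'll refine the grip centre before going down.

```bash
python3 - <<'E'
from h import *
s=robot.observe(); im=cv2.imread('pics/w1.png'); g=im.max(2)
for v in range(152,250,4): 
    c=np.where(g[v,235:285]<48)[0]+235; print(v,(c.min(),c.max(),len(c)) if len(c) else '', end='; ')
R=np.array(s['tcp_rot']);p=np.array(s['eef_pos'])
G=np.array([495.5,-291.6,5]); print('\n',R.T@(G-p))
for a in (70,100):
  for b in (-8,8):
    for z in (0,36):
      q=np.array([574.5,-322.7,z])+[*(np.array([[.9336,.3584],[-.3584,.9336]])@[-a,b]),0]; print(a,b,z,proj('wrist',q,s).round(1))
E
python3 -c "
import cv2
cv2.imwrite('pics/w1c.png',cv2.resize(cv2.imread('pics/w1.png')[140:255,210:310],None,fx=5,fy=5))"
```

```text
152 ; 156 ; 160 ; 164 ; 168 (np.int64(254), np.int64(265), 12); 172 (np.int64(262), np.int64(265), 3); 176 ; 180 ; 184 ; 188 ; 192 ; 196 ; 200 ; 204 ; 208 ; 212 ; 216 ; 220 ; 224 (np.int64(245), np.int64(272), 21); 228 (np.int64(241), np.int64(275), 23); 232 (np.int64(239), np.int64(278), 16); 236 (np.int64(238), np.int64(279), 13); 240 (np.int64(237), np.int64(280), 13); 244 (np.int64(237), np.int64(279), 14); 248 (np.int64(235), np.int64(284), 38); 
 [ 1.94720411e+02 -1.72585133e-01  8.19742191e+00]
70 -8 0 [252.  186.8]
70 -8 36 [251.9 193.4]
70 8 0 [264.2 186.9]
70 8 36 [265.3 193.5]
100 -8 0 [252.2 163.9]
100 -8 36 [252.1 168.3]
100 8 0 [264.7 164. ]
100 8 36 [265.9 168.4]
```

View pics/w1c.png

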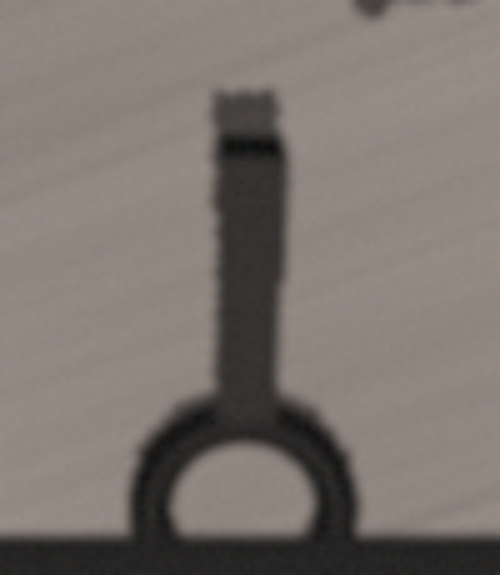

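```bash
python3 -m inch '[40,0,4,0.9,45,0,4,0,45,0,1,0,40,0,0,0,10,0,0,0,0,0,0,0]' 0.6
python3 - <<'E'
from h import *
s=robot.observe(); R=np.array(s['tcp_rot']);p=np.array(s['eef_pos'])
print(R.T@(np.array([495.8,-290.9,5])-p),np.degrees(np.arctan2(R[1,2],R[0,2])))
E
```

```text
time_s: 2.5
eef_pos: [505.2, -296.4, 24.9]
tcp_rot: [[0.012, -0.93, 0.366], [-0.01, 0.366, 0.93], [-1.0, -0.015, -0.005]]
wrist_force: [0.1, 0.2, 1.7]
finger_gap: 54.8
[19.7362423  11.0797673   1.72448176] 68.51260944634882
```

```bash
python3 -m inch '[0,8,1.5,0,0,3,0,0,10,0,0,0,5,0,0,0,0,0,0,0]'
python3 - <<'E'
from h import *
s=robot.observe(); R=np.array(s['tcp_rot']);p=np.array(s['eef_pos'])
print(R.T@(np.array([495.8,-290.9,5])-p)); s,im=snap('side','s2')
cv2.imwrite('pics/s2c.png',cv2.resize(im[180:330,200:400,::-1],None,fx=4,fy=4))
E
```

```text
time_s: 3.0
eef_pos: [499.6, -293.7, 16.7]
tcp_rot: [[0.025, -0.93, 0.367], [-0.018, 0.366, 0.93], [-1.0, -0.029, -0.007]]
wrist_force: [-0.5, -0.4, 0.0]
finger_gap: 55.0
[11.539647    4.95249327  1.30283193]
```

View pics/s2c.png

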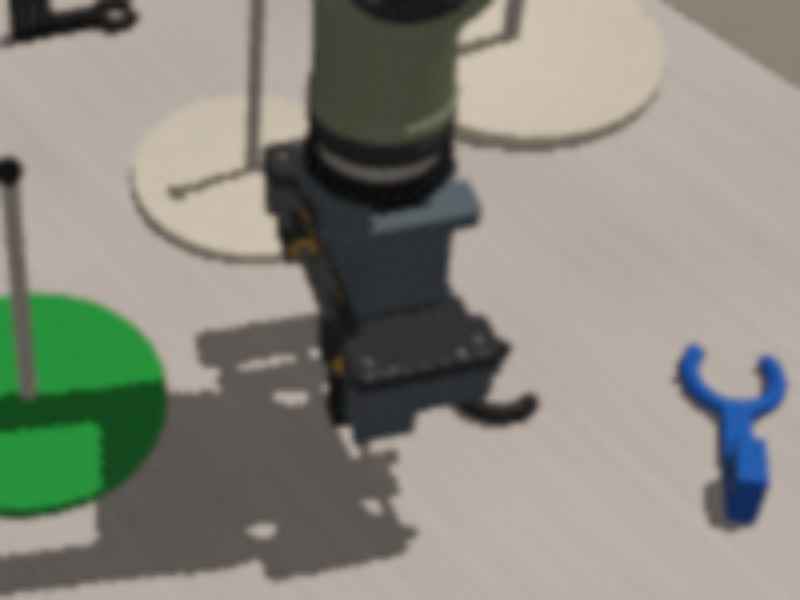

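```bash
python3 -m inch '[5,4,1,0,5,3,0,0,3,2,0,0,0,0,0,0]'
python3 - <<'E'
from h import *
s=robot.observe(); R=np.array(s['tcp_rot']);p=np.array(s['eef_pos'])
print(R.T@(np.array([495.8,-290.9,5])-p))
E
```

```text
time_s: 3.45
eef_pos: [491.4, -289.4, 2.4]
tcp_rot: [[0.025, -0.93, 0.367], [-0.018, 0.366, 0.93], [-1.0, -0.029, -0.007]]
wrist_force: [0.2, -0.3, -1.1]
finger_gap: 55.0
[-2.43114762 -4.76170791  0.17105759]
```

```bash
python3 -m inch '[-2,-4,0,0,0,0,0,0,0,0,0,0]'; python3 -m inch '[0,0,0,0,0,0,0,0,0,0,0,0,0,0,0,0,0,0,0,0,0,0,0,0]' 0 25
```

```text
time_s: 3.75
eef_pos: [495.6, -291.1, 4.7]
tcp_rot: [[0.025, -0.93, 0.367], [-0.018, 0.366, 0.93], [-1.0, -0.03, -0.007]]
wrist_force: [0.0, -0.1, 0.3]
finger_gap: 54.6
time_s: 4.35
eef_pos: [496.0, -291.3, 5.1]
tcp_rot: [[0.026, -0.93, 0.367], [-0.018, 0.366, 0.93], [-1.0, -0.031, -0.008]]
wrist_force: [-0.2, -0.2, 1.1]
finger_gap: 16.0
```

```bash
python3 -m inch '[-10,0,0,0,-30,0,0,0,-45,0,0,0,-45,0,0,0,-45,0,0,0,-40,0,0,0,-10,0,0,0,0,0,0,0]'
python3 - <<'E'
from h import *
s=robot.observe(); R=np.array(s['tcp_rot']);p=np.array(s['eef_pos'])
print(s['joints'],R.T@(np.array([415,-40,p[2]])-p)); s,im=snap('side','s3')
E
```

```text
time_s: 5.15
eef_pos: [488.5, -286.2, 241.8]
tcp_rot: [[0.024, -0.93, 0.367], [-0.017, 0.366, 0.93], [-1.0, -0.028, -0.007]]
wrist_force: [-0.2, -0.4, -1.5]
finger_gap: 15.7
[-0.54887516  0.27404723  1.55975368 -0.00242709  1.27846698 -1.74367706] [ -6.00520057 158.59794168 202.08748681]
```

View pics/s3.png

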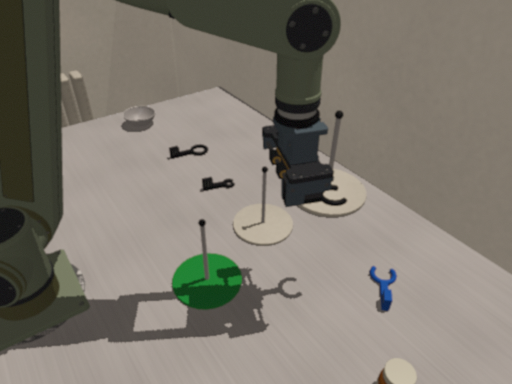

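The side view shows the clip held level in the jaws at about (335,193), clear of both nearby rods. Next I'll carry it round to the robot side of the stand.

```bash
python3 -m inch '[0,30,5,0,0,35,20,0,0,35,30,0,0,30,35,0,0,20,40,0,0,8,40,0,0,0,30,0,0,0,0,0,0,0,0,0]'
python3 - <<'E'
from h import *
s=robot.observe(); R=np.array(s['tcp_rot']);p=np.array(s['eef_pos'])
print(s['joints'],R.T@(np.array([415,-40,24])-p),np.degrees(np.arctan2(R[1,2],R[0,2])))
E
```

```text
time_s: 6.1
eef_pos: [400.6, -32.2, 217.0]
tcp_rot: [[-0.012, -0.929, 0.369], [-0.006, 0.369, 0.929], [-1.0, 0.009, -0.01]]
wrist_force: [0.1, 1.2, -0.9]
finger_gap: 15.9
[-0.1026063   0.04728489  1.90538401 -0.00803783  1.20010656 -1.29228985] [ 1.92883962e+02 -1.79355893e+01  5.98111835e-02] 68.33563749840789
```

```bash
python3 -m inch '[25,0,0,0,45,0,0,0,45,0,0,0,35,0,0,0,15,0,0,0,0,0,0,0,0,0,0,0]'
python3 - <<'E'
from h import *
s=robot.observe(); R=np.array(s['tcp_rot']);p=np.array(s['eef_pos'])
print(R.T@(np.array([415,-40,24])-p),np.degrees(np.arctan2(R[1,2],R[0,2])))
E
```

```text
time_s: 6.8
eef_pos: [394.6, -39.5, 42.9]
tcp_rot: [[-0.02, -0.926, 0.377], [-0.007, 0.377, 0.926], [-1.0, 0.016, -0.014]]
wrist_force: [-0.5, -0.1, -0.5]
finger_gap: 15.8
[ 18.51440216 -19.36076689   7.50227867] 67.87355626576439
```

```bash
python3 -m inch '[5,-6,1,0,5,-8,1,0,2,-6,1,0,0,0,0,0,0,0,0,0]'
python3 - <<'E'
from h import *
s=robot.observe(); R=np.array(s['tcp_rot']);p=np.array(s['eef_pos'])
print('rod in tool',R.T@(np.array([564.3,-98.3,p[2]])-p))
for c in('side','scene'):
  s,im=snap(c,c+'4'); u,v=map(int,proj(c,[490,-70,40])); 
  cv2.imwrite(f'pics/{c}4c.png',cv2.resize(im[v-75:v+75,u-90:u+90,::-1],None,fx=4,fy=4))
E
```

```text
time_s: 7.3
eef_pos: [419.3, -46.2, 32.5]
tcp_rot: [[-0.012, -0.926, 0.378], [-0.008, 0.378, 0.926], [-1.0, 0.008, -0.012]]
wrist_force: [0.1, -0.7, -1.2]
finger_gap: 15.9
rod in tool [  -1.29962753 -153.9450782     6.59211716]
```

View pics/side4c.png

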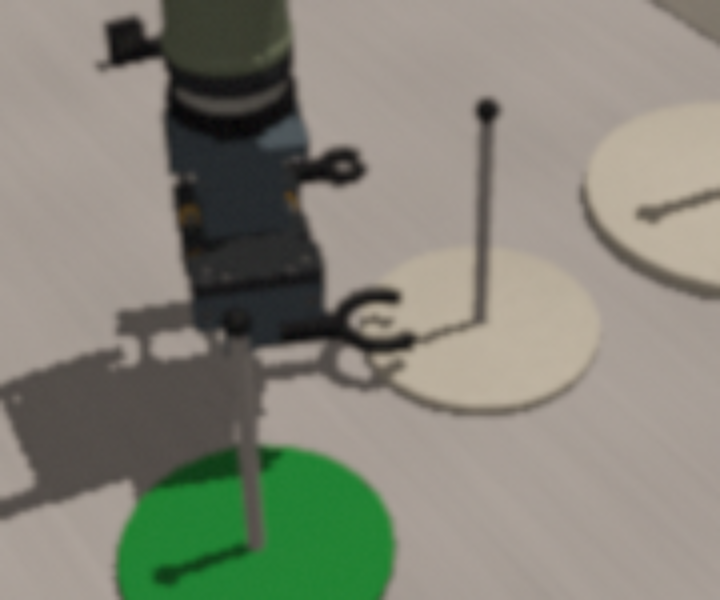

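View pics/scene4c.png

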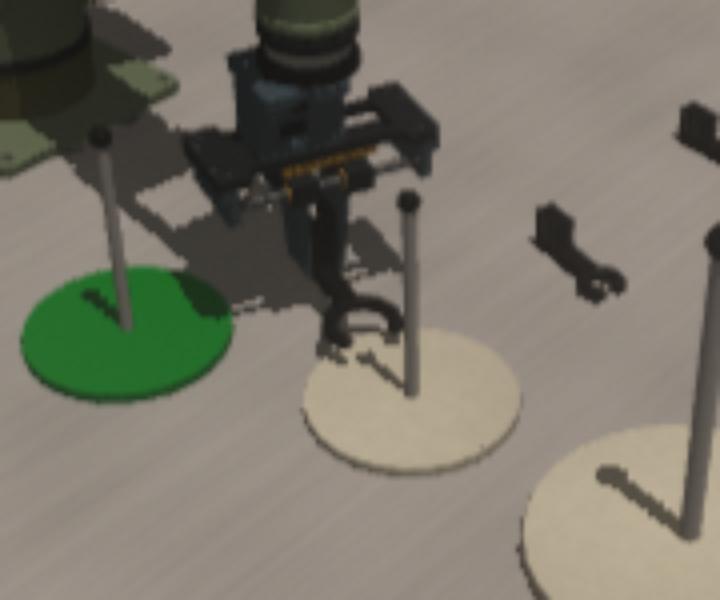

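The clip is level and low, with its gap facing the rod. I'll centre it sideways, then slide it in slowly.

```bash
python3 -m inch '[2,0,3,0,2,-5,3,0,2,-10,0,0,0,-10,0,0,0,0,0,0,0,0,0,0]'
python3 - <<'E'
from h import *
s=robot.observe(); R=np.array(s['tcp_rot']);p=np.array(s['eef_pos'])
print('rod in tool',R.T@(np.array([564.3,-98.3,p[2]])-p))
E
```

```text
time_s: 8.0
eef_pos: [447.0, -50.2, 25.8]
tcp_rot: [[-0.011, -0.926, 0.377], [-0.009, 0.377, 0.926], [-1.0, 0.007, -0.012]]
wrist_force: [-0.0, -0.5, 0.2]
finger_gap: 16.0
rod in tool [  -0.89616346 -126.79317108   -0.29110807]
```

```bash
python3 -m inch '[0,-8,0,0,0,-6,0,0,0,0,0,0,0,0,0,0]'
python3 - <<'E'
from h import *
s=robot.observe(); R=np.array(s['tcp_rot']);p=np.array(s['eef_pos'])
print('rod in tool',R.T@(np.array([564.3,-98.3,p[2]])-p))
a=[]
for c in('side','scene'):
  s,im=snap(c,c+'5'); u,v=map(int,proj(c,[540,-90,30])); 
  a.append(cv2.resize(im[v-50:v+50,u-50:u+50,::-1],(400,400)))
cv2.imwrite('pics/b5.png',np.hstack(a))
E
```

```text
time_s: 8.4
eef_pos: [461.0, -56.2, 25.7]
tcp_rot: [[-0.011, -0.926, 0.378], [-0.009, 0.378, 0.926], [-1.0, 0.007, -0.012]]
wrist_force: [-0.2, 0.2, -0.1]
finger_gap: 15.6
rod in tool [-8.15477396e-01 -1.11570042e+02 -1.74396090e-03]
```

View pics/b5.png

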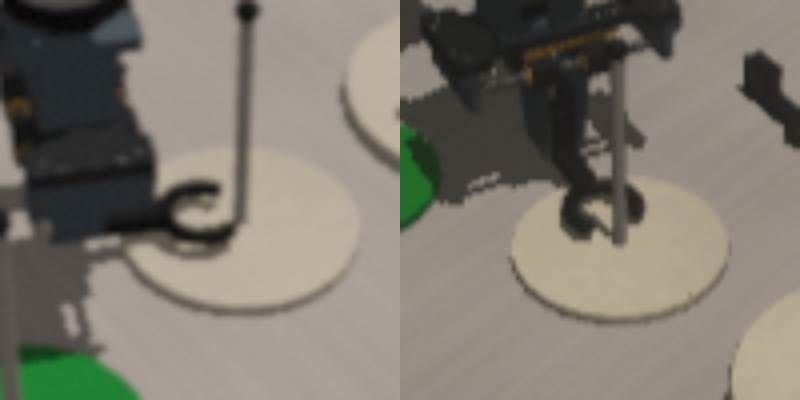

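```bash
python3 -m inch '[0,-7,0,0,0,-8,0,0,0,-8,0,0,0,-3,0,0,0,0,0,0,0,0,0,0]'
python3 - <<'E'
from h import *
s=robot.observe(); R=np.array(s['tcp_rot']);p=np.array(s['eef_pos'])
print('rod in tool',R.T@(np.array([564.3,-98.3,p[2]])-p))
a=[]
for c in('side','scene'):
  s,im=snap(c,c+'6'); u,v=map(int,proj(c,[540,-90,30])); 
  a.append(cv2.resize(im[v-50:v+50,u-50:u+50,::-1],(400,400)))
cv2.imwrite('pics/b6.png',np.hstack(a))
E
```

```text
time_s: 9.1
eef_pos: [487.3, -66.8, 25.5]
tcp_rot: [[-0.011, -0.926, 0.377], [-0.009, 0.378, 0.926], [-1.0, 0.007, -0.012]]
wrist_force: [-1.1, -0.2, -0.5]
finger_gap: 15.5
rod in tool [ -0.5695403  -83.14884366  -0.09828435]
```

View pics/b6.png

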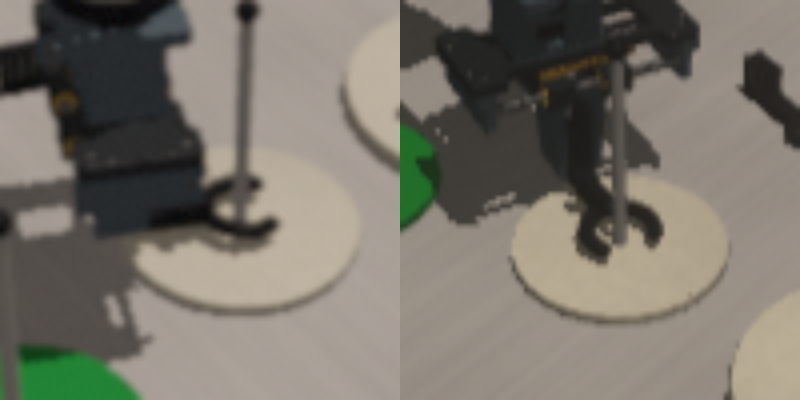

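```bash
python3 -m inch '[3,0,0,0,2,0,0,0,0,0,0,0,0,0,0,0]'; python3 -m inch '[2,0,0,0,1.5,0,0,0,1,0,0,0,0,0,0,0]'; python3 -m inch '[1,0,0,0,1,0,0,0,0,0,0,0,0,0,0,0]'
```

```text
time_s: 9.6
eef_pos: [486.1, -66.5, 20.0]
tcp_rot: [[-0.012, -0.926, 0.377], [-0.008, 0.377, 0.926], [-1.0, 0.008, -0.012]]
wrist_force: [0.4, -0.8, -0.8]
finger_gap: 15.9
time_s: 10.0
eef_pos: [485.9, -66.3, 16.2]
tcp_rot: [[-0.012, -0.926, 0.377], [-0.008, 0.377, 0.926], [-1.0, 0.008, -0.012]]
wrist_force: [-0.9, -0.3, 2.9]
finger_gap: 15.6
time_s: 10.4
eef_pos: [485.7, -66.3, 15.0]
tcp_rot: [[-0.011, -0.926, 0.377], [-0.008, 0.377, 0.926], [-1.0, 0.007, -0.012]]
wrist_force: [-0.9, 0.9, 2.3]
finger_gap: 15.7
```

```bash
python3 -m inch '[0,0,0,0,0,0,0,0]' - 3; python3 -m inch '[0,0,0,0,0,0,0,0,0,0,0,0]' 0.4
python3 - <<'E'
from h import *
a=[]
for c in('side','scene'):
  s,im=snap(c,c+'7'); u,v=map(int,proj(c,[540,-90,30])); 
  a.append(cv2.resize(im[v-50:v+50,u-50:u+50,::-1],(400,400)))
cv2.imwrite('pics/b7.png',np.hstack(a))
E
```

```text
time_s: 10.6
eef_pos: [485.8, -66.3, 14.8]
tcp_rot: [[-0.012, -0.926, 0.377], [-0.008, 0.377, 0.926], [-1.0, 0.008, -0.012]]
wrist_force: [-1.3, 0.5, 4.4]
finger_gap: 16.3
time_s: 10.9
eef_pos: [486.2, -66.5, 14.2]
tcp_rot: [[-0.011, -0.926, 0.377], [-0.009, 0.377, 0.926], [-1.0, 0.007, -0.012]]
wrist_force: [-0.2, -0.8, 0.6]
finger_gap: 35.6
```

View pics/b7.png

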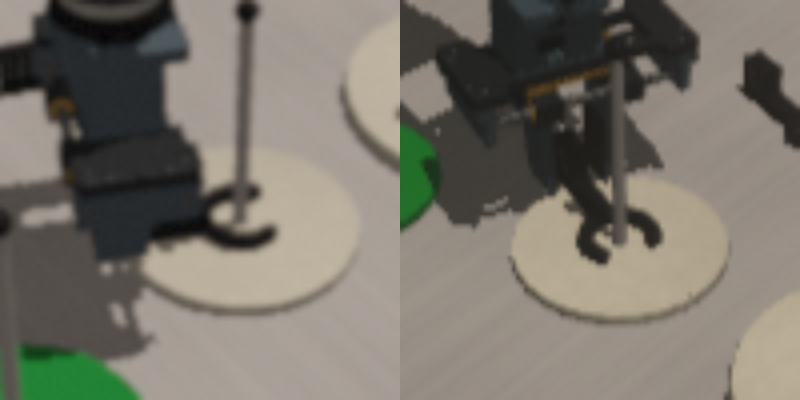

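The clip is released, its ring is flat on the foot around the rod, and the fingers are clear of it. I'll retreat straight up.

```bash
python3 -m inch '[-8,0,0,0,-15,0,0,0,-25,0,0,0,-35,0,0,0,-40,0,0,0,-40,0,0,0,-20,0,0,0,0,0,0,0,0,0,0,0]'
python3 - <<'E'
from h import *
a=[]
for c in('side','scene'):
  s,im=snap(c,c+'8'); u,v=map(int,proj(c,[530,-90,30])); 
  a.append(cv2.resize(im[v-50:v+50,u-50:u+50,::-1],(400,400)))
cv2.imwrite('pics/b8.png',np.hstack(a)); snap('scene','final')
E
```

```text
time_s: 11.9
eef_pos: [487.6, -64.7, 207.5]
tcp_rot: [[-0.01, -0.926, 0.377], [-0.009, 0.377, 0.926], [-1.0, 0.006, -0.012]]
wrist_force: [0.4, 0.5, 0.3]
finger_gap: 36.4
```

View pics/b8.png

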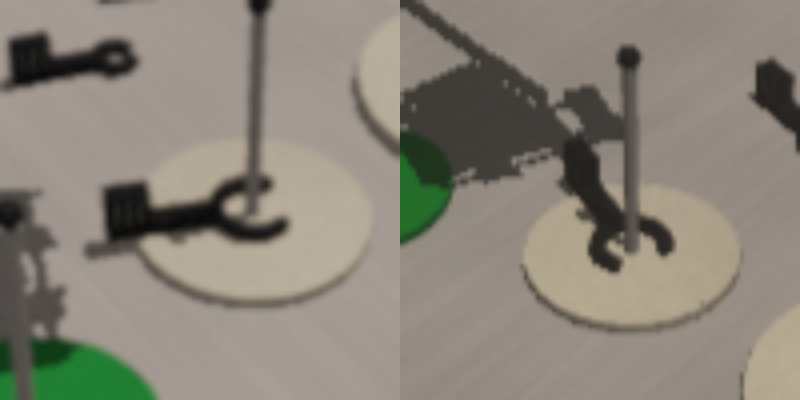

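View pics/final.png

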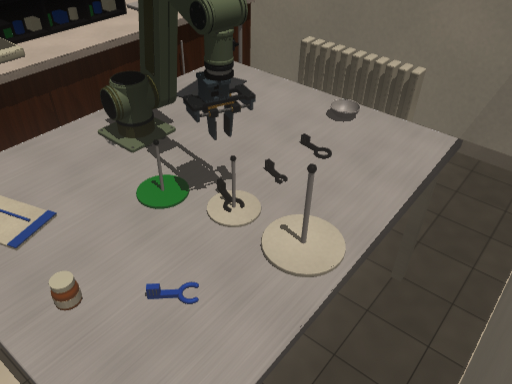

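The final views show the clip resting on the small white foot with the rod inside its ring, at about (234,203) in the scene view. The other items have not moved and the gripper is clear.

```bash
python3 -c "
from cell import robot
print(robot.hand_in())"
```

```text
the job is handed in; nothing more can be done
None
```

The open black clip is on the small white stand, lying on its foot with the rod inside the ring, and I handed the job in at about 12 s of the 45 s allowed.

- **How it went:** I gripped the clip by its thumb grip and carried it round to the robot side of the stand. I then lowered it and slid it in with its underside roughly 20 mm above the table, so the rod passed through the gap. After that I lowered it onto the foot, let go and backed straight up. It never went over the rod.
- **Last checks:** The side and scene pictures after release show the rod inside the ring and the gripper clear. The closed ring, small clip, blue clip and other stands look unmoved. Contact force while setting down was about 4 N at most in the readings I took.
- **What disagreed:** The tool's tilt drifted by about 2–3° during the carry, so the clip was slightly nose-down until it touched the foot. It looks flat in the last pictures, but I did not measure its tilt.

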